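# Flip the orange rocker with the stylus

## Robot

A 7-joint arm with a two-finger parallel gripper is mounted at the origin on a cart in front of the work surface, level with it; the furniture and walls round the work are solid. World frame = base frame: x ahead of the robot, y to its left, z up, the work surface at z = 0. Lengths are in m, angles in rad, forces in N, time in s.
With the tool pointing down it reaches from about 0.35 to 0.9 m from the base axis. Payload 8.1 kg.
Tool frame: the origin (TCP) lies at the very end of the fingers, on their centre line; the grasp point (between the pads) lies 19 mm behind it; z points along the fingers, y is the direction in which the jaws open and shut (so a half turn about z gives the same grasp; the last joint's range is limited). The gripper opens to 92 mm and grips with 3 to 60 N. Pads are 19 mm wide; open, the fingers measure 130 mm over their backs; the gripper's body (75 mm by 190 mm) begins 47 mm behind the grasp point.
Start: joints at [-1.407, 0.434, 0.025, 1.573, -0.012, 1.134, -0.075], TCP at [0.165, 0.603, 0.227] pointing down, gripper open.
Joint ranges: [-2.62, 2.62], [-0.44, 2.09], [-1.27, 1.32], [0.08, 2.57], [-1.32, 4.46], [0.12, 2], [-2.74, 2.74]. Speed limits (rad/s): [2.22, 2.22, 3.01, 3.01, 3.14, 3.14, 3.14].

## Interface

Orientations are given as a rotation vector (axis times angle).
In Python, from cell import observe, get_image, sign_off gives the robot as it stands.
- The arm moves only by the tool arm_command, never from a script. Its argument "deltas" is a list of rows, each an object with "xyz": the shift along the tool's x, y, z in cm, a list of three; "turn": the turn about the tool's z in degrees; "jaw": the closure in counts, from 0 (fully open) to 255 (shut). A call has 1 to 5 rows; each row is the pose to reach, as a shift and turn from the pose measured when the call began, along the tool's axes at that moment; what a row does not reach only later rows make up. A row lasts 1/12 s, in which the tool goes at most 41.7 mm and 7.16 degrees, less where a joint would pass 70% of its speed; a pose out of reach is approached as far as the arm can. A call with a gripper value outside its range is refused whole. The fingers move at their own pace and stop on an object; "force" is the grip in N (left out, the last holds). Time passes only in rows, so rows that repeat a pose let the fingers close. It gives the time, the measured TCP pose, the force and the opening at its end, in the units of the state.
- observe(): the state, without advancing time (a new reading comes with each control period).
- get_image(name): name is "scene" or "top"; returns a dict with "frame" (480x640x3 uint8, red, green, blue), "depth" (480x640 float32, m along the optical axis (not along the pixel's ray), 0 where there is no reading), "camera_matrix" (3x3 intrinsics, pixels), "cam_to_world" (4x4, takes a point from camera to world coordinates). Camera axes: x right, y up, looking along -z (the intrinsics and any distortion apply to the point x, -y, -z); pixel columns grow to the right and rows downward; lengths in m; the calibration is good to about 2 mm. A picture is of the moment at which its call begins.
- sign_off(): hands the job in, once; it reports no verdict.
The state is a dict: "clock": time; "joints": joint angles; "dq": joint speeds; "joint_efforts": joint torques, N m; "position": TCP position; "ee_rot": TCP orientation; "force": force on the tool from outside, world axes, zero at the start; "ft_torque": the same for the moment, N m; "width": opening from 0.0 (shut) to 1.0 (fully open).
Only numpy, scipy, OpenCV 4.12 (cv2) and the standard library are available. Lean on these libraries where they do the work, as an engineer would, in place of code of your own. Each camera call takes 0.05 s, during which the arm holds its last target.

## Task

Take the red-handled stylus out of its stand and use its tip to switch on the orange rocker of the switch box: press the end with the white dot fully down. Leave the blue and green rockers as they are and keep fingers off the switches. Then put the stylus back in its stand, upright with its collar resting on the stand, and let go.

Things in the scene. Friction and masses are not known exactly. Their poses are not given: they have to be found in the camera images.
- stylus: Loose round stylus, about 0.08 kg, upright in its stand. Origin at its rounded lower tip, z up its axis. Steel shaft 9 mm thick up to 65 mm above the tip, black collar 34 mm wide from 65 to 71 mm, red grip with black rings 18 mm thick from 71 to 126 mm (top). The collar rests on the stand, so the tip hangs 15 mm above the table, as again when put back.
- stylus_stand: Fixed stand: black 68 x 68 mm plate on two aluminium sides, 80 mm tall, foot 90 x 80 mm. Origin at the centre of its underside, on the table; z up. Right above the origin a 20 mm through hole, chamfered 3 mm at the plate's top face (80 mm above the table), takes the stylus shaft.
- orange_dot (a point): White dot on the orange rocker, the point to press; moves with it. On a grey box 45 mm tall three 38 x 24 mm rocker paddles (orange, blue, green, any order) stand in a row 40 mm apart, with low aluminium dividers between. Each has a dot on the half away from the robot, 12 mm from its middle pivot. Off: dot raised, 60 mm above the table; on: 7 mm lower.
- orange_rocker (a joint): Angle of the orange rocker, rad: 0 = off (dotted end up), 0.6 = on (dotted end down, at its stop). Starts off, within 0.04. No spring: about 3 N on the dot turns it, and it stays where it is left.
- blue_rocker (a joint): Angle of the blue rocker, the same way; starts off (within 0.04 of 0) and must stay so.
- green_rocker (a joint): Angle of the green rocker, the same way; starts on (within 0.04 of 0.6) and must stay so.
Mind the look-alikes: they are no part of the job. There is more than one size of the stylus; the one meant has the size given above.

How it is judged:
By the outcome, as a careful person would: the job done as asked, in the order asked, and still so for the second after the job is handed in, with the robot touching nothing.
It also fails if it takes over 46 s, if anything falls off the work surface, if the arm or the gripper's body presses on something with over 40 N, if the wrist force passes 120 N, or if a joint passes its speed limit or range.

## Working session

There is one attempt and no reset: what is moved stays moved. The work goes in short steps, Python scripts to look and compute and a tool call to move; the robot and the scene stay as the last step left them, time stands still between calls to the robot, and variables do not carry over. Pictures are saved under pics/ and viewed, and the job is handed in when it is done.

Besides the shell and the picture viewer there is one more tool, called by a JSON object that holds its "method" and its "body", one argument or row to a line. arm_command: Moves the arm, as the interface text tells. Its arguments: {"type":"object","properties":{"deltas":{"type":"array","items":{"type":"object","properties":{"xyz":{"type":"array","items":{"type":"number"}},"turn":{"type":"number"},"jaw":{"type":"number"}}}},"force":{"type":"number"}},"required":["deltas"]}

```bash
mkdir -p pics; ls; cat > h.py <<'E'
import numpy as np, cv2
from cell import observe, get_image, sign_off
def grab(n):
    d=get_image(n); np.savez(f'/tmp/{n}.npz',**{k:np.asarray(v) for k,v in d.items()}); return d
def load(n): return np.load(f'/tmp/{n}.npz')
def cloud(d):
    K=np.array(d['camera_matrix']);T=np.array(d['cam_to_world']);z=np.array(d['depth'])
    v,u=np.mgrid[:z.shape[0],:z.shape[1]]
    p=np.stack([(u-K[0,2])/K[0,0]*z,-(v-K[1,2])/K[1,1]*z,-z],-1)
    w=p@T[:3,:3].T+T[:3,3]; w[z==0]=np.nan; return w
def save(n,im,crop=None,s=1):
    if crop: x0,y0,x1,y1=crop; im=im[y0:y1,x0:x1]
    cv2.imwrite('pics/'+n,cv2.resize(np.ascontiguousarray(im[...,::-1]),None,fx=s,fy=s,interpolation=cv2.INTER_CUBIC))
E
python3 - <<'E'
from h import *
for n in('scene','top'):
    d=grab(n); save(n+'0.png',d['frame']); print(d['camera_matrix'],d['cam_to_world'])
print(observe())
E
```

```text
pics
[[445.89729218   0.         318.48073162]
 [  0.         445.89729218 241.45620531]
 [  0.           0.           1.        ]] [[ 0.603149    0.32263528 -0.72946402 -0.08606636]
 [-0.79761784  0.24870261 -0.54950231 -0.52501997]
 [ 0.00413077  0.91326529  0.40734439  0.40401197]
 [ 0.          0.          0.          1.        ]]
[[480.4998337    0.         317.36990164]
 [  0.         480.4998337  233.71564722]
 [  0.           0.           1.        ]] [[ 1.64642544e-02  9.96511505e-01 -8.18153377e-02  4.55431507e-01]
 [-9.99864429e-01  1.63903856e-02 -1.57445380e-03 -8.02634441e-02]
 [-2.27976387e-04  8.18301682e-02  9.96646262e-01  9.34100842e-01]
 [ 0.00000000e+00  0.00000000e+00  0.00000000e+00  1.00000000e+00]]
{'clock': 0.1, 'joints': array([-1.40659347,  0.4351169 ,  0.02496934,  1.5739798 , -0.01157697,
        1.13398661, -0.07510535]), 'dq': array([-0.00090307, -0.0019467 , -0.0009524 , -0.00127018, -0.00036446,
        0.00042547, -0.00157942]), 'joint_efforts': array([ 2.25445103e-03, -6.69124389e+01,  9.87186246e-01, -3.15151227e+01,
       -6.07387698e-02,  3.73801624e-02,  6.32361866e-05]), 'position': array([0.16471942, 0.60244847, 0.22605619]), 'ee_rot': array([-4.17940667e-01, -3.11362946e+00,  2.11370710e-03]), 'force': array([-0.22764549, -0.36406116,  0.21292395]), 'ft_torque': array([-0.00503399,  0.02270032,  0.05006002]), 'width': 1.0013405323566313}
```

View pics/scene0.png

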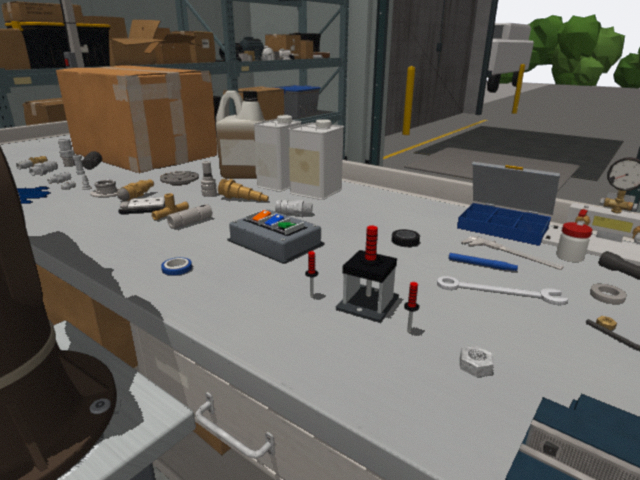

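View pics/top0.png

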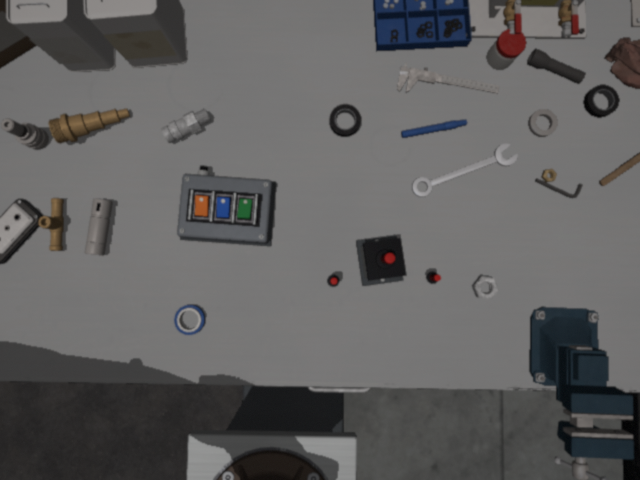

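Candidates in the top view are the stylus in the stand (390,258) and two small red pins standing on the table, (334,281) and (434,277). The one in the stand fits, because its height should be about 141 mm. I'll confirm with measurements and crops.

```bash
python3 - <<'E'
from h import *
d=load('top');w=cloud(d);f=d['frame'];hsv=cv2.cvtColor(f,cv2.COLOR_RGB2HSV)
H,S,V=[hsv[...,i].astype(int) for i in range(3)]
def blob(m,name):
    n,l,st,c=cv2.connectedComponentsWithStats(m.astype(np.uint8))
    for i in range(1,n):
        if st[i,4]>25:
            p=w[l==i]; print(name,st[i],np.nanmedian(p,0).round(4),np.nanpercentile(p[:,2],[5,95]).round(4))
R=np.zeros(H.shape,bool);R[170:310,170:460]=1
blob(R&((H<6)|(H>174))&(S>150)&(V>80),'red')
blob(R&(H>=6)&(H<20)&(S>150)&(V>100),'orange')
blob(R&(H>100)&(H<130)&(S>150)&(V>80),'blue')
blob(R&(H>45)&(H<80)&(S>120)&(V>50),'green')
P=R&(abs(w[...,2]-0.08)<.006); blob(P,'plate')
m=P.astype(np.uint8); n,l,st,c=cv2.connectedComponentsWithStats(m); i=1+st[1:,4].argmax()
print(cv2.minAreaRect(w[l==i][:,:2].astype(np.float32)))
B=R&(abs(w[...,2]-0.045)<.004); n,l,st,c=cv2.connectedComponentsWithStats(B.astype(np.uint8)); i=1+st[1:,4].argmax()
print('box',cv2.minAreaRect(w[l==i][:,:2].astype(np.float32)))
# red top of stand stylus
t=R&(w[...,2]>.134);print('top',w[t].mean(0),np.nanmin(w[t],0),np.nanmax(w[t],0),t.sum())
W=np.all(f>170,-1)&R; blob2=[(tuple(x),w[x[0],x[1]].round(4)) for x in np.argwhere(W) if 190<x[1]<262 and 190<x[0]<222]
for b in blob2: print(b)
save('ctop.png',f,(170,160,450,310),2.8)
s=load('scene')['frame'];save('csc.png',s,(220,190,440,340),3.6)
E
```

```text
red [384 253  11  11  90] [ 0.4823 -0.198   0.1403] [0.1367 0.1427]
red [434 275   6   6  30] [ 0.4521 -0.2901  0.0845] [0.0824 0.086 ]
red [330 278   7   7  37] [ 0.4422 -0.1091  0.0852] [0.0472 0.0869]
orange [195 195  13  21 241] [0.5754 0.1368 0.0552] [0.05   0.0608]
blue [217 197  13  21 217] [0.5724 0.0961 0.0547] [0.0497 0.0605]
green [238 199  14  20 216] [0.5707 0.0559 0.0564] [0.0508 0.0611]
plate [ 363  238   44   43 1289] [ 0.4821 -0.1964  0.0797] [0.0771 0.0844]
plate [433 274   8   7  43] [ 0.4521 -0.2905  0.0841] [0.0769 0.0854]
plate [330 277   7   7  26] [ 0.4448 -0.1079  0.0839] [0.0764 0.0858]
((0.48331889510154724, -0.19900086522102356), (0.06795867532491684, 0.06839489936828613), 9.035223007202148)
box ((0.5752525329589844, 0.09592980146408081), (0.1693267971277237, 0.11925599724054337), 86.71051788330078)
top [ 0.4830963  -0.19825487  0.14022601] [ 0.47566698 -0.20687389  0.13475517] [ 0.49071403 -0.18948422  0.14455484] 93
```

View pics/ctop.png

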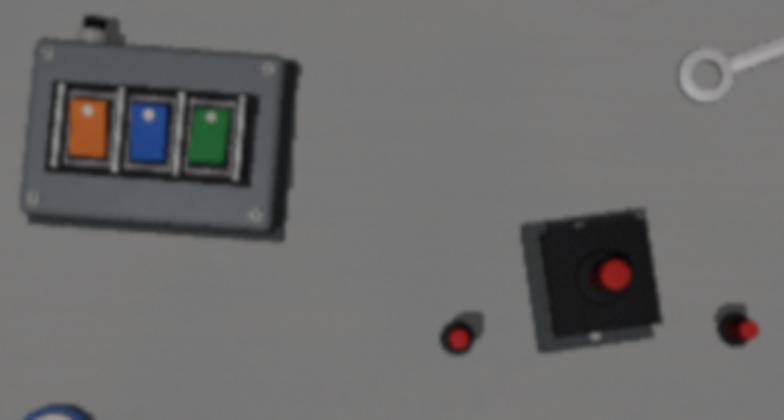

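View pics/csc.png

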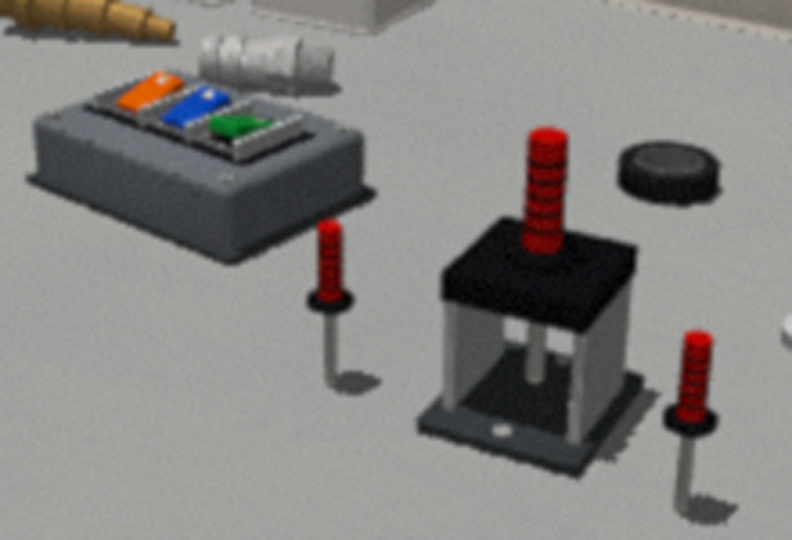

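```bash
cat >> h.py <<'E'
from scipy.spatial.transform import Rotation as Ro
def rel(target,o=None):
    o=o or observe();R=Ro.from_rotvec(o['ee_rot']).as_matrix()
    return (R.T@(np.array(target)-o['position'])*100).round(2)
def ray(d,u,v,z):
    K=np.array(d['camera_matrix']);T=np.array(d['cam_to_world'])
    r=T[:3,:3]@np.array([(u-K[0,2])/K[0,0],-(v-K[1,2])/K[1,1],-1]);c=T[:3,3]
    return c+r*(z-c[2])/r[2]
E
python3 - <<'E'
from h import *
o=observe();print(Ro.from_rotvec(o['ee_rot']).as_matrix().round(3))
for n,(x0,y0,x1,y1),hh in(('top',(194,193,212,220),.06),('scene',(245,205,300,230),.06)):
    d=load(n);f=d['frame'].astype(float);mn=f.min(-1)
    H=cv2.cvtColor(d['frame'],cv2.COLOR_RGB2HSV)
    if n=='top':
        print(mn[194:206,194:210].astype(int))
    else: print(mn[206:222,252:284].astype(int))
w=cloud(load('top'));print(rel([.483,-.1985,.23]))
print('orange z rows',[w[r,201].round(3) for r in range(194,218,3)])
E
```

```text
[[-0.965  0.264 -0.   ]
 [ 0.264  0.965 -0.001]
 [-0.    -0.001 -1.   ]]
[[ 52  72  66  62  60  60  61  61  60  62  66  72  77  82  84  87]
 [ 43  57  46  37  35  35  35  36  36  37  43  48  53  57  60  64]
 [ 37  46  42  38  38  42  49  49  42  37  36  36  34  34  30  42]
 [ 34  39  41  41  45  64  87  90  76  52  42  39  37  29  19  34]
 [ 32  38  41  43  55  90 125 130 115  71  44  42  38  28  19  40]
 [ 39  40  41  43  60  98 135 145 130  81  46  43  38  26  23  48]
 [ 47  44  41  41  52  84 119 135 121  76  45  41  37  28  21  49]
 [ 50  45  41  40  45  59  83  96  87  58  43  42  38  28  21  50]
 [ 53  46  40  40  41  44  51  56  52  44  41  41  39  27  23  49]
 [ 56  45  40  40  40  41  42  42  42  41  41  41  38  28  22  50]
 [ 64  47  39  40  40  40  41  41  40  40  41  40  38  27  20  50]
 [ 70  50  39  40  40  40  41  41  40  41  41  41  38  26  23  52]]
[[161 157 160 158 160 162 158 160 159 162 159 161 160 160 159 160 161 161
  158 161 158 158 153 139 133 136 140 137 121 147 159 152]
 [159 158 162 159 163 161 159 157 157 160 159 160 162 159 164 161 160 162
  162 162 160 1
[... 1484 characters left out ...]
4  15   3   6  16  37]
 [ 63  31   6   0   0   0  41  85 113 127 107 102  95  85  82  70  49  33
   24  10   8  14  13  14   5   9   8  14  21  40  69  80]
 [ 85  66  47  42  30  35  76  98  99 102  86  79  81  76  70  47  28  12
   14  17  13  10   8   9   9  17  25  43  75  97 131 131]
 [ 61  63  75  85  69  60  82  93  80  81  80  76  77  68  49  28   8  15
   12   9  18  15  20  25  48  73  61  84 123 116  99 100]]
[-51.82 -68.87  -0.29]
orange z rows [array([0.599, 0.14 , 0.046]), array([0.591, 0.136, 0.061]), array([0.586, 0.136, 0.059]), array([0.581, 0.137, 0.054]), array([0.575, 0.137, 0.055]), array([0.57 , 0.137, 0.052]), array([0.564, 0.137, 0.053]), array([0.559, 0.136, 0.054])]
```

```bash
python3 - <<'E'
from h import *
print(ray(load('top'),201.0,198.9,.0605),ray(load('scene'),264.3,212.0,.0605))
E
```

```text
[0.58773534 0.13571071 0.0605    ] [0.58361778 0.13019348 0.0605    ]
```

{"method": "arm_command", "body": {
  "deltas": [
    {"xyz": [-3,-1.8,-0.6]},
    {"xyz": [-6.5,-4,-1.2]},
    {"xyz": [-10,-6.2,-2]},
    {"xyz": [-13.5,-8.4,-2.5]},
    {"xyz": [-17,-10.5,-3]}
  ]
}}

```text
schema error: expected keys xyz, turn, jaw
```

{"method": "arm_command", "body": {
  "deltas": [
    {"xyz": [-3,-1.8,-0.6],"turn": 0,"jaw": 0},
    {"xyz": [-6.5,-4,-1.2],"turn": 0,"jaw": 0},
    {"xyz": [-10,-6.2,-2],"turn": 0,"jaw": 0},
    {"xyz": [-13.5,-8.4,-2.5],"turn": 0,"jaw": 0},
    {"xyz": [-17,-10.5,-3],"turn": 0,"jaw": 0}
  ]
}}

```text
clock: 0.52
position: [0.3018, 0.4546, 0.2563]
ee_rot: [-0.417, -3.114, 0.003]
force: [-0.1, 0.8, 0.3]
width: 1.001
```

{"method": "arm_command", "body": {
  "deltas": [
    {"xyz": [-3.4,-2.4,0],"turn": 0,"jaw": 0},
    {"xyz": [-6.8,-5,0],"turn": 0,"jaw": 0},
    {"xyz": [-10.2,-8,0],"turn": 0,"jaw": 0},
    {"xyz": [-13,-11,0],"turn": 0,"jaw": 0},
    {"xyz": [-15,-14.5,0],"turn": 0,"jaw": 0}
  ]
}}

```text
clock: 0.93
position: [0.4087, 0.2777, 0.2563]
ee_rot: [0.419, 3.113, -0.003]
force: [1.8, -0.1, 0.0]
width: 1.0
```

```bash
python3 - <<'E'
from h import *
print(observe()['joints'].round(2),rel([.483,-.1985,.23]))
E
```

```text
[-0.86  0.19  0.18  1.85 -0.04  1.1   0.64] [-19.74 -43.96   2.72]
```

{"method": "arm_command", "body": {
  "deltas": [
    {"xyz": [-1.8,-3.6,0],"turn": 0,"jaw": 0},
    {"xyz": [-3.6,-7.2,0],"turn": 0,"jaw": 0},
    {"xyz": [-5.4,-10.8,0],"turn": 0,"jaw": 0},
    {"xyz": [-7.2,-14.4,0],"turn": 0,"jaw": 0},
    {"xyz": [-9,-18,0],"turn": 0,"jaw": 0}
  ]
}}

```text
clock: 1.35
position: [0.4477, 0.0782, 0.2566]
ee_rot: [0.419, 3.113, -0.003]
force: [0.5, -0.2, -0.7]
width: 0.999
```

{"method": "arm_command", "body": {
  "deltas": [
    {"xyz": [-1.8,-3.6,0],"turn": 0,"jaw": 0},
    {"xyz": [-3.6,-7.2,0],"turn": 0,"jaw": 0},
    {"xyz": [-5.4,-10.8,0],"turn": 0,"jaw": 0},
    {"xyz": [-7.2,-14.4,0],"turn": 0,"jaw": 0},
    {"xyz": [-9,-18,0],"turn": 0,"jaw": 0}
  ]
}}

```text
clock: 1.77
position: [0.4867, -0.121, 0.2569]
ee_rot: [0.418, 3.113, -0.002]
force: [1.4, 0.2, -0.4]
width: 0.997
```

```bash
python3 - <<'E'
from h import *
print(observe()['joints'].round(2),rel([.483,-.1985,.23]))
E
```

```text
[-0.27  0.21  0.49  1.85 -0.11  1.11  1.57] [-1.68 -7.57  2.71]
```

{"method": "arm_command", "body": {
  "deltas": [
    {"xyz": [-0.8,-3.6,1],"turn": 0,"jaw": 0},
    {"xyz": [-1.68,-7.2,3],"turn": 0,"jaw": 0},
    {"xyz": [-1.68,-7.57,6],"turn": 0,"jaw": 0},
    {"xyz": [-1.68,-7.57,9],"turn": 0,"jaw": 0},
    {"xyz": [-1.68,-7.57,9],"turn": 0,"jaw": 0}
  ]
}}

```text
clock: 2.18
position: [0.4794, -0.1982, 0.1623]
ee_rot: [-0.42, -3.105, 0.001]
force: [-0.9, 1.4, -1.3]
width: 0.998
```

```bash
python3 - <<'E'
from h import *
print(rel([.483,-.1985,.096]))
d=grab('top');save('top1.png',d['frame'],(290,190,490,340),4)
d=grab('scene');save('sc1.png',d['frame'],(220,140,460,340),3.2)
E
```

```text
[-0.41  0.08  6.63]
```

View pics/sc1.png

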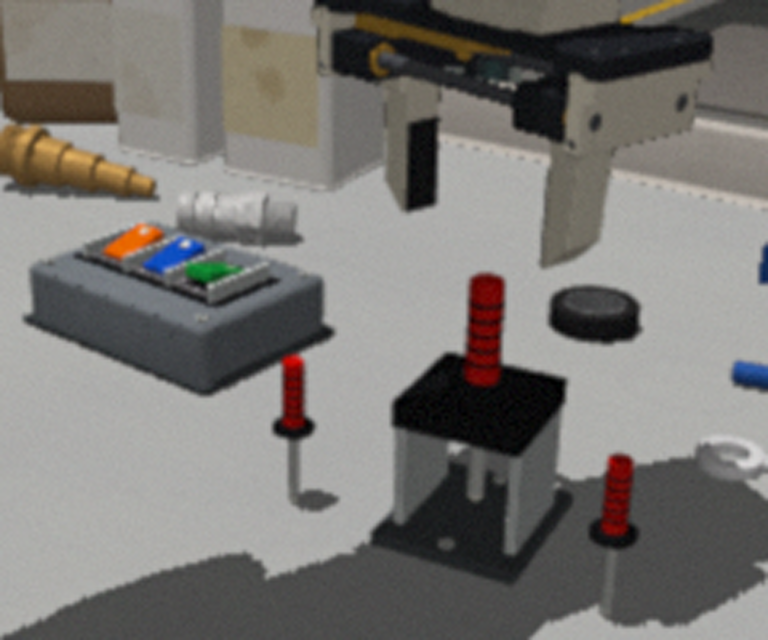

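Scene crop: the open fingers, tips at (410,205) and (555,260), straddle the stylus top at (487,280) about 20 mm above it. Going down.

{"method": "arm_command", "body": {
  "deltas": [
    {"xyz": [-0.41,0.08,1],"turn": 0,"jaw": 0},
    {"xyz": [-0.41,0.08,3],"turn": 0,"jaw": 0},
    {"xyz": [-0.41,0.08,5],"turn": 0,"jaw": 0},
    {"xyz": [-0.41,0.08,6.6],"turn": 0,"jaw": 0},
    {"xyz": [-0.41,0.08,6.6],"turn": 0,"jaw": 0}
  ]
}}

```text
clock: 2.7
position: [0.4861, -0.1974, 0.0994]
ee_rot: [-0.415, -3.11, 0.001]
force: [-0.2, 0.6, -0.0]
width: 0.998
```

```bash
python3 - <<'E'
from h import *
print(rel([.483,-.1985,.096]),observe()['force'])
E
```

```text
[ 0.27 -0.18  0.34] [-0.19786252  0.5568787  -0.04572153]
```

{"method": "arm_command", "body": {
  "deltas": [
    {"xyz": [0.2,-0.1,0.3],"turn": 0,"jaw": 0},
    {"xyz": [0.27,-0.18,0.34],"turn": 0,"jaw": 0},
    {"xyz": [0.27,-0.18,0.34],"turn": 0,"jaw": 0},
    {"xyz": [0.27,-0.18,0.34],"turn": 0,"jaw": 0}
  ]
}}

```text
clock: 3.03
position: [0.4838, -0.1987, 0.0971]
ee_rot: [-0.415, -3.112, 0.001]
force: [0.6, 0.0, 0.1]
width: 0.999
```

```bash
python3 - <<'E'
from h import *
print(rel([.483,-.1985,.096]),observe()['ee_rot'])
d=grab('scene');save('sc2.png',d['frame'],(290,150,450,330),3.3)
d=grab('top');save('top2.png',d['frame'],(320,190,470,310),4)
E
```

```text
[ 0.08 -0.    0.11] [-4.15191127e-01 -3.11158635e+00  1.26729844e-03]
```

View pics/sc2.png

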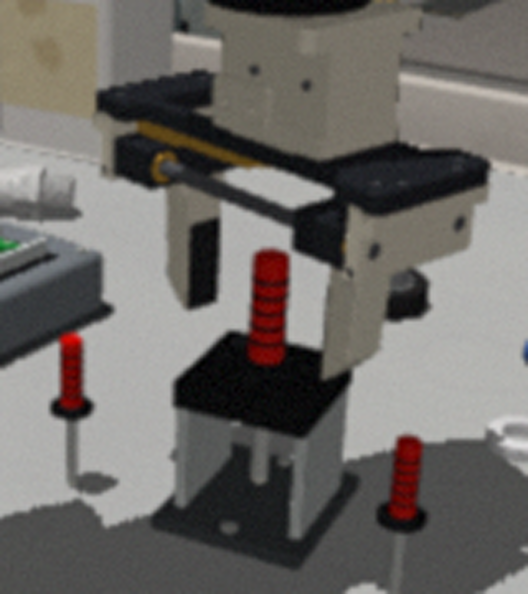

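Fingers bracket the grip: crop tips (200,305) and (345,375), stylus at (267,345). Closing.

{"method": "arm_command", "body": {
  "deltas": [
    {"xyz": [0.08,0,0.1],"turn": 0,"jaw": 120},
    {"xyz": [0.08,0,0.1],"turn": 0,"jaw": 255},
    {"xyz": [0.08,0,0.1],"turn": 0,"jaw": 255},
    {"xyz": [0.08,0,0.1],"turn": 0,"jaw": 255},
    {"xyz": [0.08,0,0.1],"turn": 0,"jaw": 255}
  ],
  "force": 40
}}

```text
clock: 3.55
position: [0.4828, -0.1984, 0.0958]
ee_rot: [-0.415, -3.111, 0.001]
force: [0.3, 0.8, 0.5]
width: 0.684
```

{"method": "arm_command", "body": {
  "deltas": [
    {"xyz": [0,0,0],"turn": 0,"jaw": 255},
    {"xyz": [0,0,0],"turn": 0,"jaw": 255},
    {"xyz": [0,0,0],"turn": 0,"jaw": 255},
    {"xyz": [0,0,0],"turn": 0,"jaw": 255},
    {"xyz": [0,0,0],"turn": 0,"jaw": 255}
  ],
  "force": 40
}}

```text
clock: 3.97
position: [0.4828, -0.1984, 0.0958]
ee_rot: [-0.415, -3.111, 0.001]
force: [0.3, 0.0, 0.4]
width: 0.323
```

{"method": "arm_command", "body": {
  "deltas": [
    {"xyz": [0,0,0],"turn": 0,"jaw": 255},
    {"xyz": [0,0,0],"turn": 0,"jaw": 255},
    {"xyz": [0,0,0],"turn": 0,"jaw": 255},
    {"xyz": [0,0,0],"turn": 0,"jaw": 255},
    {"xyz": [0,0,0],"turn": 0,"jaw": 255}
  ],
  "force": 40
}}

```text
clock: 4.38
position: [0.4828, -0.1984, 0.0957]
ee_rot: [-0.415, -3.111, 0.001]
force: [0.3, -0.3, -0.4]
width: 0.189
```

{"method": "arm_command", "body": {
  "deltas": [
    {"xyz": [0,0,-1],"turn": 0,"jaw": 255},
    {"xyz": [0,0,-3],"turn": 0,"jaw": 255},
    {"xyz": [0,0,-5.5],"turn": 0,"jaw": 255},
    {"xyz": [0,0,-8],"turn": 0,"jaw": 255},
    {"xyz": [0,0,-10],"turn": 0,"jaw": 255}
  ]
}}

```text
clock: 4.8
position: [0.4832, -0.1987, 0.1982]
ee_rot: [-0.416, -3.112, 0.002]
force: [0.7, 0.1, -1.1]
width: 0.188
```

{"method": "arm_command", "body": {
  "deltas": [
    {"xyz": [0,0,-1],"turn": 0,"jaw": 255},
    {"xyz": [0,0,-1],"turn": 0,"jaw": 255},
    {"xyz": [0,0,-1],"turn": 0,"jaw": 255}
  ]
}}

```text
clock: 5.05
position: [0.4835, -0.1987, 0.2089]
ee_rot: [-0.416, -3.114, 0.001]
force: [-0.0, -0.1, -1.2]
width: 0.187
```

```bash
python3 - <<'E'
from h import *
print(observe()['position'],observe()['width'],observe()['force'],rel([.5877,.1357,.20]))
d=grab('scene');save('sc3.png',d['frame'],(270,90,450,330),2.5)
E
```

```text
[ 0.48349726 -0.19874601  0.20892926] 0.18724098772875197 [-0.00544023 -0.12491756 -1.18047508] [-1.28 35.01  0.86]
```

View pics/sc3.png

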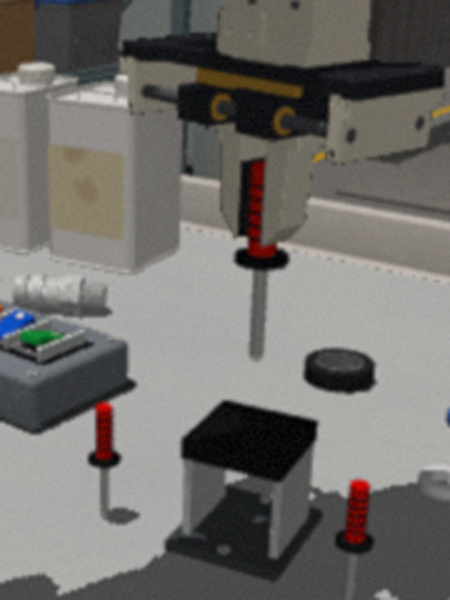

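Stylus is out and held. Its collar is at crop (262,258) and its tip at (257,357). Next I check how far it tilts.

```bash
cat >> h.py <<'E'
def axis(d,xy,zt):
    # rows of stylus in scene cloud near xy; zt = expected tip z
    w=cloud(d);m=(np.hypot(w[...,0]-xy[0],w[...,1]-xy[1])<.03)&(w[...,2]>zt-.006)&(w[...,2]<zt+.063)
    p=w[m];print('n',m.sum())
    for a in np.arange(-.005,.063,.01):
        q=p[(p[:,2]>zt+a)&(p[:,2]<=zt+a+.01)]
        if len(q)>3: print((a+.005).round(3),np.median(q,0).round(4),len(q))
    v,u=np.nonzero(m);
    for r in range(v.min(),v.max()+1,4): print(r,u[v==r].min(),u[v==r].max())
    print('projected vertical line:')
    K=np.array(d['camera_matrix']);T=np.array(d['cam_to_world'])
    for z in(zt,zt+.06):
        c=T[:3,:3].T@(np.array([*xy,z])-T[:3,3]);print(z,K[0,2]+K[0,0]*c[0]/-c[2],K[1,2]+K[1,1]*c[1]/c[2])
E
python3 - <<'E'
from h import *
axis(load('scene'),(.4835,-.1987),.128)
E
```

```text
n 208
0.0 [ 0.4813 -0.2029  0.1313] 12
0.01 [ 0.4815 -0.2034  0.1387] 33
0.02 [ 0.4814 -0.203   0.1486] 36
0.03 [ 0.4813 -0.2033  0.1576] 34
0.04 [ 0.4818 -0.2032  0.1685] 35
0.05 [ 0.4806 -0.2032  0.1781] 37
0.06 [ 0.4811 -0.2031  0.1858] 21
198 371 376
202 371 376
206 371 376
210 371 376
214 371 375
218 370 375
222 370 375
226 370 375
230 370 374
234 372 372
projected vertical line:
0.128 370.2531521585694 233.35650840590608
0.188 372.26823796895286 197.28163140584738
```

{"method": "arm_command", "body": {
  "deltas": [
    {"xyz": [-0.1,3,0],"turn": 0,"jaw": 255},
    {"xyz": [-0.25,7,0],"turn": 0,"jaw": 255},
    {"xyz": [-0.4,11,0],"turn": 0,"jaw": 255},
    {"xyz": [-0.55,15,0],"turn": 0,"jaw": 255},
    {"xyz": [-0.7,19,0],"turn": 0,"jaw": 255}
  ]
}}

```text
clock: 5.52
position: [0.539, -0.0152, 0.2067]
ee_rot: [-0.416, -3.11, 0.002]
force: [0.4, -0.5, -1.0]
width: 0.191
```

{"method": "arm_command", "body": {
  "deltas": [
    {"xyz": [-0.1,4,0],"turn": 0,"jaw": 255},
    {"xyz": [-0.25,8,0],"turn": 0,"jaw": 255},
    {"xyz": [-0.4,11,0],"turn": 0,"jaw": 255},
    {"xyz": [-0.5,13.5,0.4],"turn": 0,"jaw": 255},
    {"xyz": [-0.58,15.2,0.8],"turn": 0,"jaw": 255}
  ]
}}

```text
clock: 5.93
position: [0.5842, 0.1333, 0.1968]
ee_rot: [-0.411, -3.109, 0.002]
force: [-1.1, 0.3, -0.4]
width: 0.187
```

```bash
python3 - <<'E'
from h import *
print(observe()['position'],observe()['width'],observe()['ee_rot'],rel([.5877,.1357,.16]))
E
```

```text
[0.58423959 0.13333744 0.19675302] 0.18682288958873028 [-4.11059255e-01 -3.10866787e+00  2.08873114e-03] [-0.29  0.33  3.67]
```

{"method": "arm_command", "body": {
  "deltas": [
    {"xyz": [-0.29,0.33,1.5],"turn": 0,"jaw": 255},
    {"xyz": [-0.29,0.33,3],"turn": 0,"jaw": 255},
    {"xyz": [-0.29,0.33,3.67],"turn": 0,"jaw": 255},
    {"xyz": [-0.29,0.33,3.67],"turn": 0,"jaw": 255},
    {"xyz": [-0.29,0.33,3.67],"turn": 0,"jaw": 255}
  ]
}}

```text
clock: 6.35
position: [0.5873, 0.1346, 0.1596]
ee_rot: [-0.413, -3.107, 0.004]
force: [-0.1, -0.4, -0.5]
width: 0.186
```

```bash
python3 - <<'E'
from h import *
print(observe()['position'],observe()['width'],observe()['ee_rot'],rel([.5877,.1357,.148]))
d=grab('scene');save('sc4.png',d['frame'],(220,130,320,260),4.5)
axis(d,(.5877,.1357),.0795)
E
```

```text
[0.5872644  0.13462894 0.15964378] 0.18614267417494515 [-0.41308731 -3.10712452  0.00381373] [-0.02  0.12  1.16]
n 110
0.0 [0.585  0.1282 0.0827] 7
0.01 [0.5845 0.1284 0.0906] 17
0.02 [0.5854 0.1291 0.1005] 19
0.03 [0.5866 0.1287 0.1101] 17
0.04 [0.5848 0.1295 0.1192] 20
0.05 [0.585  0.13   0.1289] 18
0.06 [0.5861 0.1291 0.1377] 12
177 262 265
181 262 265
185 262 265
189 263 266
193 263 266
197 263 266
201 263 266
projected vertical line:
0.0795 263.3680494544902 202.89298741718272
0.1395 262.08313553993736 176.52305670477105
```

View pics/sc4.png

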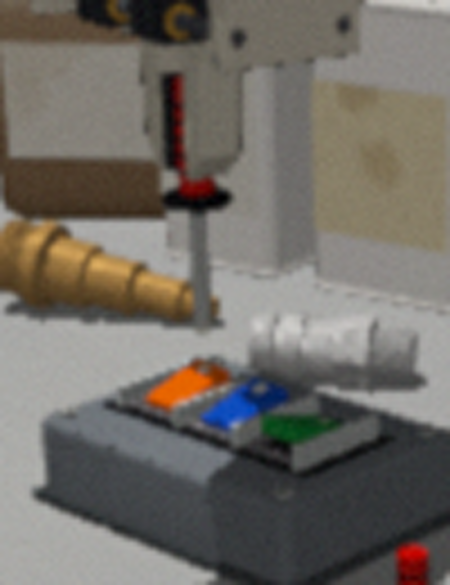

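Shaft is straight above the dot: shaft at scene columns 263–266, dot at (264,212), tip about 20 mm above it. Descending.

{"method": "arm_command", "body": {
  "deltas": [
    {"xyz": [-0.02,0.12,0.4],"turn": 0,"jaw": 255},
    {"xyz": [-0.02,0.12,0.8],"turn": 0,"jaw": 255},
    {"xyz": [-0.02,0.12,1.2],"turn": 0,"jaw": 255},
    {"xyz": [-0.02,0.12,1.6],"turn": 0,"jaw": 255},
    {"xyz": [-0.02,0.12,1.6],"turn": 0,"jaw": 255}
  ]
}}

```text
clock: 6.82
position: [0.5877, 0.1358, 0.1435]
ee_rot: [-0.413, -3.107, 0.003]
force: [0.1, 0.3, -0.8]
width: 0.191
```

{"method": "arm_command", "body": {
  "deltas": [
    {"xyz": [0,0,0.2],"turn": 0,"jaw": 255},
    {"xyz": [0,0,0.4],"turn": 0,"jaw": 255},
    {"xyz": [0,0,0.5],"turn": 0,"jaw": 255}
  ]
}}

```text
clock: 7.07
position: [0.5882, 0.1358, 0.1388]
ee_rot: [-0.413, -3.109, 0.003]
force: [0.3, 0.1, 4.1]
width: 0.189
```

{"method": "arm_command", "body": {
  "deltas": [
    {"xyz": [0,0,0.15],"turn": 0,"jaw": 255},
    {"xyz": [0,0,0.3],"turn": 0,"jaw": 255},
    {"xyz": [0,0,0.3],"turn": 0,"jaw": 255}
  ]
}}

```text
clock: 7.32
position: [0.589, 0.1358, 0.136]
ee_rot: [-0.414, -3.11, 0.002]
force: [1.9, -0.3, 3.2]
width: 0.19
```

{"method": "arm_command", "body": {
  "deltas": [
    {"xyz": [0,0,0.1],"turn": 0,"jaw": 255},
    {"xyz": [0,0,0.2],"turn": 0,"jaw": 255},
    {"xyz": [0,0,0.2],"turn": 0,"jaw": 255}
  ]
}}

```text
clock: 7.57
position: [0.5893, 0.1358, 0.134]
ee_rot: [-0.414, -3.111, 0.002]
force: [1.7, -0.2, 2.4]
width: 0.194
```

{"method": "arm_command", "body": {
  "deltas": [
    {"xyz": [0.1,0,0.1],"turn": 0,"jaw": 255},
    {"xyz": [0.15,0,0.2],"turn": 0,"jaw": 255},
    {"xyz": [0.15,0,0.2],"turn": 0,"jaw": 255}
  ]
}}

```text
clock: 7.82
position: [0.5891, 0.1359, 0.1329]
ee_rot: [-0.415, -3.113, 0.001]
force: [2.4, -1.2, 8.1]
width: 0.186
```

{"method": "arm_command", "body": {
  "deltas": [
    {"xyz": [0.05,0,0.15],"turn": 0,"jaw": 255},
    {"xyz": [0.05,0,0.25],"turn": 0,"jaw": 255},
    {"xyz": [0.05,0,0.25],"turn": 0,"jaw": 255}
  ]
}}

```text
clock: 8.07
position: [0.5898, 0.1359, 0.1325]
ee_rot: [0.415, 3.112, 0.001]
force: [-2.0, -1.8, 20.8]
width: 0.187
```

Solid stop: 21 N with no further travel, tip near 0.052 m. Lifting and checking.

{"method": "arm_command", "body": {
  "deltas": [
    {"xyz": [0,0,-0.5],"turn": 0,"jaw": 255},
    {"xyz": [0,0,-1.5],"turn": 0,"jaw": 255},
    {"xyz": [0,0,-3.5],"turn": 0,"jaw": 255},
    {"xyz": [0,0,-6],"turn": 0,"jaw": 255},
    {"xyz": [0,0,-7.5],"turn": 0,"jaw": 255}
  ]
}}

```text
clock: 8.48
position: [0.5893, 0.1359, 0.2092]
ee_rot: [0.415, 3.113, 0.001]
force: [1.4, -0.1, -1.5]
width: 0.187
```

{"method": "arm_command", "body": {
  "deltas": [
    {"xyz": [0,-3,0],"turn": 0,"jaw": 255},
    {"xyz": [0.1,-7,0],"turn": 0,"jaw": 255},
    {"xyz": [0.3,-11,0],"turn": 0,"jaw": 255},
    {"xyz": [0.5,-15,0],"turn": 0,"jaw": 255},
    {"xyz": [0.7,-18,0],"turn": 0,"jaw": 255}
  ]
}}

```text
clock: 8.9
position: [0.5331, -0.039, 0.2091]
ee_rot: [-0.418, -3.113, 0.0]
force: [0.5, -1.3, -0.3]
width: 0.187
```

```bash
python3 - <<'E'
from h import *
print(observe()['position'],observe()['width'],observe()['ee_rot'],rel([.4833,-.1987,.208]))
d=grab('scene');save('sc5.png',d['frame'],(220,190,330,260),6)
d=grab('top');save('top5.png',d['frame'],(170,160,290,260),5)
w=cloud(d)
for n,c in(('o',201),('b',223),('g',245)): print(n,[w[r,c,2].round(3) for r in range(194,222,3)])
E
```

```text
[ 0.53312748 -0.0390364   0.2090622 ] 0.18716553246859977 [-4.18305046e-01 -3.11333563e+00  3.72269286e-04] [  0.59 -16.72   0.11]
o [np.float64(0.647), np.float64(0.646), np.float64(0.646), np.float64(0.647), np.float64(0.65), np.float64(0.651), np.float64(0.654), np.float64(0.657), np.float64(0.658), np.float64(0.66)]
b [np.float64(0.652), np.float64(0.652), np.float64(0.656), np.float64(0.655), np.float64(0.657), np.float64(0.659), np.float64(0.66), np.float64(0.661), np.float64(0.662), np.float64(0.663)]
g [np.float64(0.652), np.float64(0.653), np.float64(0.655), np.float64(0.657), np.float64(0.658), np.float64(0.658), np.float64(0.659), np.float64(0.66), np.float64(0.662), np.float64(0.662)]
```

View pics/sc5.png

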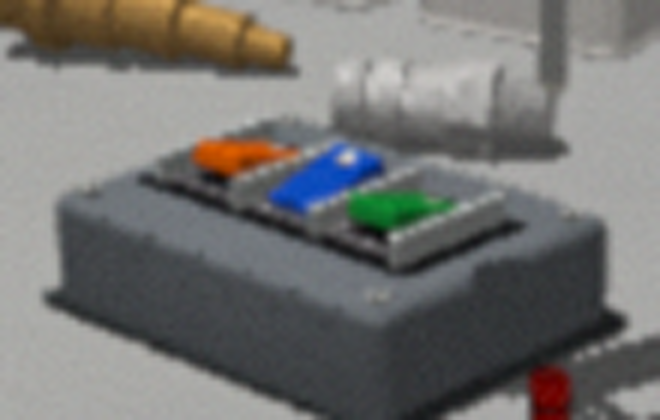

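View pics/top5.png

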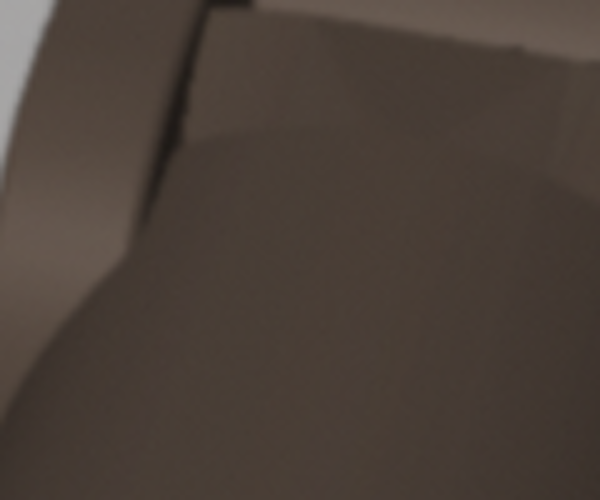

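Scene crop: the orange rocker (240,155) now sits like the green one (400,205), dotted end down. Blue (330,175) is still off. The arm blocks the top view. Moving back over the stand.

{"method": "arm_command", "body": {
  "deltas": [
    {"xyz": [0.15,-4,0],"turn": 0,"jaw": 255},
    {"xyz": [0.3,-8,0],"turn": 0,"jaw": 255},
    {"xyz": [0.45,-12,0],"turn": 0,"jaw": 255},
    {"xyz": [0.55,-15,0],"turn": 0,"jaw": 255},
    {"xyz": [0.59,-16.7,0.1],"turn": 0,"jaw": 255}
  ]
}}

```text
clock: 9.42
position: [0.4798, -0.2046, 0.2089]
ee_rot: [-0.434, -3.11, 0.003]
force: [0.8, 0.0, -0.2]
width: 0.194
```

{"method": "arm_command", "body": {
  "deltas": [
    {"xyz": [0,0,0],"turn": 0,"jaw": 255},
    {"xyz": [0,0,0],"turn": 0,"jaw": 255}
  ]
}}

```text
clock: 9.58
position: [0.4791, -0.2049, 0.2088]
ee_rot: [-0.438, -3.109, 0.003]
force: [0.6, 0.7, -0.2]
width: 0.183
```

```bash
python3 - <<'E'
from h import *
print(observe()['position'],observe()['ee_rot'],rel([.4830,-.1986,.178]))
d=grab('scene');o=observe()
axis(d,tuple(o['position'][:2]),o['position'][2]-.0807)
E
```

```text
[ 0.47905888 -0.20494829  0.20881915] [-4.37551850e-01 -3.10880323e+00  2.83736446e-03] [-0.21  0.73  3.08]
n 209
0.0 [ 0.4777 -0.2089  0.1308] 12
0.01 [ 0.4764 -0.2095  0.1385] 32
0.02 [ 0.4771 -0.2088  0.1479] 36
0.03 [ 0.4768 -0.2088  0.1573] 35
0.04 [ 0.4769 -0.2094  0.1678] 36
0.05 [ 0.4765 -0.2092  0.1781] 37
0.06 [ 0.4767 -0.2089  0.1853] 21
200 373 378
204 373 378
208 373 378
212 373 378
216 372 377
220 372 377
224 372 377
228 372 377
232 372 376
236 374 374
projected vertical line:
0.1280333120104643 371.676085367143 234.79426397400007
0.1880333120104643 373.75844516730444 198.48596046418857
```

{"method": "arm_command", "body": {
  "deltas": [
    {"xyz": [-0.1,0.4,0.5],"turn": 0,"jaw": 255},
    {"xyz": [-0.2,0.75,1.5],"turn": 0,"jaw": 255},
    {"xyz": [-0.2,0.75,3],"turn": 0,"jaw": 255},
    {"xyz": [-0.2,0.75,3],"turn": 0,"jaw": 255},
    {"xyz": [-0.2,0.75,3],"turn": 0,"jaw": 255}
  ]
}}

```text
clock: 10.05
position: [0.4834, -0.1952, 0.1776]
ee_rot: [-0.43, -3.107, 0.001]
force: [-0.3, 0.2, 0.5]
width: 0.189
```

```bash
python3 - <<'E'
from h import *
print(observe()['position'],observe()['ee_rot'],rel([.4828,-.1984,.0965]))
E
```

```text
[ 0.48343706 -0.19523618  0.17758648] [-4.30286591e-01 -3.10733639e+00  1.32073327e-03] [-0.06 -0.31  8.11]
```

{"method": "arm_command", "body": {
  "deltas": [
    {"xyz": [-0.05,-0.15,0],"turn": 0,"jaw": 255},
    {"xyz": [-0.06,-0.31,0],"turn": 0,"jaw": 255},
    {"xyz": [-0.06,-0.31,0.2],"turn": 0,"jaw": 255},
    {"xyz": [-0.06,-0.31,0.4],"turn": 0,"jaw": 255},
    {"xyz": [-0.06,-0.31,0.4],"turn": 0,"jaw": 255}
  ]
}}

```text
clock: 10.47
position: [0.4831, -0.1984, 0.1735]
ee_rot: [-0.431, -3.107, 0.001]
force: [0.6, 0.1, -0.5]
width: 0.188
```

```bash
python3 - <<'E'
from h import *
print(observe()['position'],observe()['ee_rot'],rel([.4828,-.1984,.0965]))
d=grab('scene');save('sc6.png',d['frame'],(320,150,430,330),3.3)
E
```

```text
[ 0.48306755 -0.19841821  0.17345269] [-4.30598258e-01 -3.10729674e+00  1.21372416e-03] [-0.01  0.01  7.7 ]
```

View pics/sc6.png

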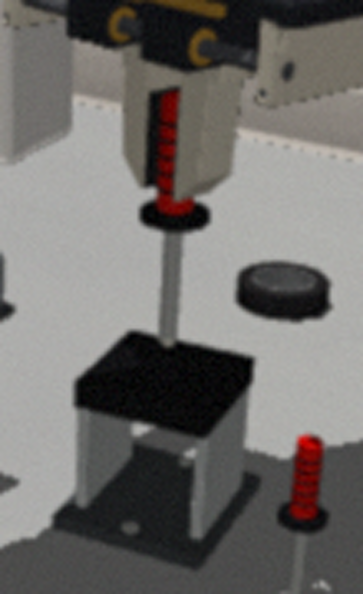

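Tip at crop (168,345), just above the plate centre near (165,375), and aligned. Inserting.

{"method": "arm_command", "body": {
  "deltas": [
    {"xyz": [0,0,0.6],"turn": 0,"jaw": 255},
    {"xyz": [0,0,1.2],"turn": 0,"jaw": 255},
    {"xyz": [0,0,1.8],"turn": 0,"jaw": 255},
    {"xyz": [0,0,2.4],"turn": 0,"jaw": 255},
    {"xyz": [0,0,3],"turn": 0,"jaw": 255}
  ]
}}

```text
clock: 10.93
position: [0.4827, -0.1983, 0.1427]
ee_rot: [-0.431, -3.107, 0.001]
force: [0.2, 0.5, -1.5]
width: 0.191
```

{"method": "arm_command", "body": {
  "deltas": [
    {"xyz": [0,0,1],"turn": 0,"jaw": 255},
    {"xyz": [0,0,2],"turn": 0,"jaw": 255},
    {"xyz": [0,0,3],"turn": 0,"jaw": 255},
    {"xyz": [0,0,3.7],"turn": 0,"jaw": 255},
    {"xyz": [0,0,3.7],"turn": 0,"jaw": 255}
  ]
}}

```text
clock: 11.35
position: [0.4814, -0.198, 0.1038]
ee_rot: [-0.43, -3.104, 0.001]
force: [-0.9, -1.6, -0.6]
width: 0.19
```

```bash
python3 - <<'E'
from h import *
print(observe()['position'],observe()['ee_rot'],observe()['force'],rel([.4828,-.1984,.0960]))
E
```

```text
[ 0.48144714 -0.19795196  0.10384554] [-4.30181468e-01 -3.10385152e+00  7.95844424e-04] [-0.87144831 -1.55893332 -0.63712412] [-0.15 -0.01  0.78]
```

{"method": "arm_command", "body": {
  "deltas": [
    {"xyz": [-0.15,-0.03,0.3],"turn": 0,"jaw": 255},
    {"xyz": [-0.15,-0.03,0.6],"turn": 0,"jaw": 255},
    {"xyz": [-0.15,-0.03,0.75],"turn": 0,"jaw": 255},
    {"xyz": [-0.15,-0.03,0.75],"turn": 0,"jaw": 255}
  ]
}}

```text
clock: 11.68
position: [0.4828, -0.1987, 0.0962]
ee_rot: [-0.43, -3.104, 0.001]
force: [-0.6, 0.1, 0.3]
width: 0.19
```

```bash
python3 - <<'E'
from h import *
print(observe()['position'],observe()['ee_rot'],observe()['force'],rel([.4828,-.1984,.0957]))
d=grab('scene');save('sc7.png',d['frame'],(310,150,430,330),3.3)
E
```

```text
[ 0.48275624 -0.19866999  0.09620604] [-4.30192519e-01 -3.10379020e+00  8.54004765e-04] [-0.60080707  0.07213741  0.2580236 ] [0.   0.03 0.05]
```

View pics/sc7.png

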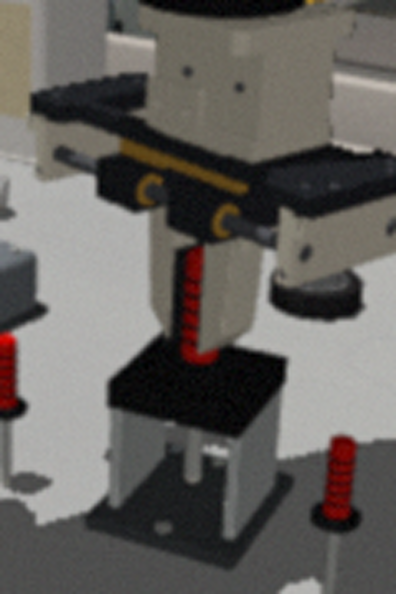

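Shaft is through the hole, visible under the plate at crop (192,455), and the collar is at the plate. Easing down the last 0.5 mm, then opening.

{"method": "arm_command", "body": {
  "deltas": [
    {"xyz": [0,0.02,0.06],"turn": 0,"jaw": 255},
    {"xyz": [0,0.02,0.08],"turn": 0,"jaw": 255},
    {"xyz": [0,0.02,0.08],"turn": 0,"jaw": 255}
  ]
}}

```text
clock: 11.98
position: [0.483, -0.1985, 0.0958]
ee_rot: [-0.43, -3.104, 0.001]
force: [0.3, 0.7, 0.2]
width: 0.187
```

{"method": "arm_command", "body": {
  "deltas": [
    {"xyz": [0,0,0],"turn": 0,"jaw": 200},
    {"xyz": [0,0,0],"turn": 0,"jaw": 190},
    {"xyz": [0,0,0],"turn": 0,"jaw": 150},
    {"xyz": [0,0,0],"turn": 0,"jaw": 50},
    {"xyz": [0,0,0],"turn": 0,"jaw": 0}
  ]
}}

```text
clock: 12.4
position: [0.4831, -0.1985, 0.0958]
ee_rot: [-0.43, -3.105, 0.001]
force: [0.1, -0.9, -0.3]
width: 0.423
```

{"method": "arm_command", "body": {
  "deltas": [
    {"xyz": [0,0,0],"turn": 0,"jaw": 0},
    {"xyz": [0,0,0],"turn": 0,"jaw": 0},
    {"xyz": [0,0,0],"turn": 0,"jaw": 0},
    {"xyz": [0,0,0],"turn": 0,"jaw": 0},
    {"xyz": [0,0,0],"turn": 0,"jaw": 0}
  ]
}}

```text
clock: 12.82
position: [0.4831, -0.1985, 0.0958]
ee_rot: [-0.43, -3.105, 0.001]
force: [0.3, 1.0, -0.4]
width: 0.789
```

Open to 73 mm. Retreat up, then aside toward the robot's right so the top camera is clear.

{"method": "arm_command", "body": {
  "deltas": [
    {"xyz": [0,0,-0.5],"turn": 0,"jaw": 0},
    {"xyz": [0,0,-2.5],"turn": 0,"jaw": 0},
    {"xyz": [0,0,-5.5],"turn": 0,"jaw": 0},
    {"xyz": [0,0,-9],"turn": 0,"jaw": 0},
    {"xyz": [0,0,-12],"turn": 0,"jaw": 0}
  ]
}}

```text
clock: 13.23
position: [0.4837, -0.1989, 0.218]
ee_rot: [-0.431, -3.105, 0.001]
force: [1.2, -0.2, 0.3]
width: 0.996
```

{"method": "arm_command", "body": {
  "deltas": [
    {"xyz": [1.5,-2,0],"turn": 0,"jaw": 0},
    {"xyz": [3,-5,0],"turn": 0,"jaw": 0},
    {"xyz": [5,-8,0],"turn": 0,"jaw": 0},
    {"xyz": [7,-11,0],"turn": 0,"jaw": 0},
    {"xyz": [9,-14,0],"turn": 0,"jaw": 0}
  ]
}}

```text
clock: 13.65
position: [0.3576, -0.3099, 0.2194]
ee_rot: [-0.431, -3.105, 0.002]
force: [-0.8, -0.5, 0.3]
width: 0.999
```

{"method": "arm_command", "body": {
  "deltas": [
    {"xyz": [0,0,0],"turn": 0,"jaw": 0},
    {"xyz": [0,0,0],"turn": 0,"jaw": 0},
    {"xyz": [0,0,0],"turn": 0,"jaw": 0}
  ]
}}

```text
clock: 13.9
position: [0.3579, -0.3097, 0.2197]
ee_rot: [-0.432, -3.106, 0.001]
force: [0.2, 0.7, 0.3]
width: 0.997
```

```bash
python3 - <<'E'
from h import *
print(observe()['position'],observe()['force'])
d=grab('scene');save('sc8.png',d['frame'],(210,130,450,330),3.2)
d=grab('top');save('top8.png',d['frame'])
w=cloud(d)
for n,c in(('o',201),('b',223),('g',245)): print(n,[w[r,c,2].round(3) for r in range(194,222,3)])
m=(w[...,2]>.13)&(np.hypot(w[...,0]-.483,w[...,1]+.198)<.03);print('top',m.sum(),w[m].mean(0),np.nanmax(w[m],0))
E
```

```text
[ 0.35790862 -0.30969557  0.21969603] [0.20009393 0.6505923  0.34461378]
o [np.float64(0.047), np.float64(0.052), np.float64(0.052), np.float64(0.052), np.float64(0.055), np.float64(0.057), np.float64(0.061), np.float64(0.045), np.float64(0.049), np.float64(0.048)]
b [np.float64(0.049), np.float64(0.059), np.float64(0.056), np.float64(0.055), np.float64(0.057), np.float64(0.055), np.float64(0.052), np.float64(0.05), np.float64(0.043), np.float64(0.045)]
g [np.float64(0.047), np.float64(0.05), np.float64(0.052), np.float64(0.05), np.float64(0.056), np.float64(0.055), np.float64(0.06), np.float64(0.062), np.float64(0.058), np.float64(0.049)]
top 96 [ 0.48347027 -0.19758718  0.13987359] [ 0.49233139 -0.18949988  0.14308331]
```

View pics/sc8.png

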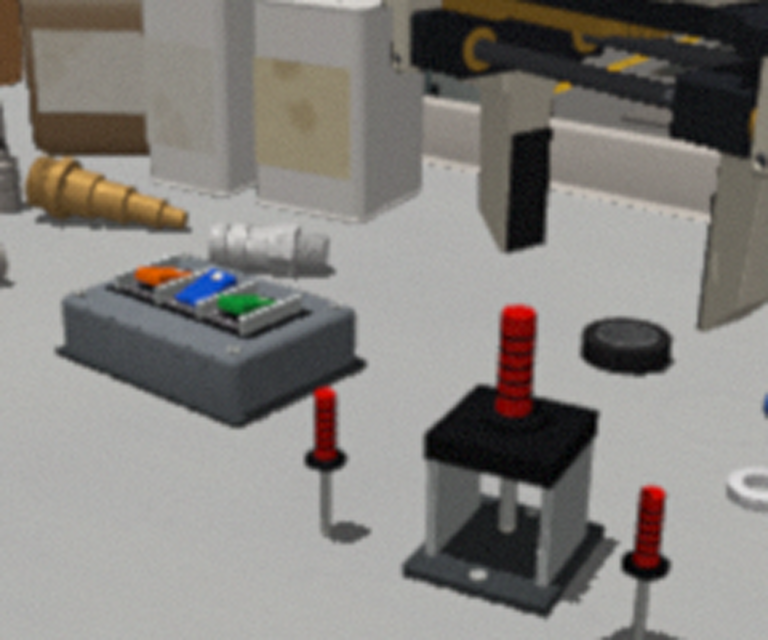

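View pics/top8.png

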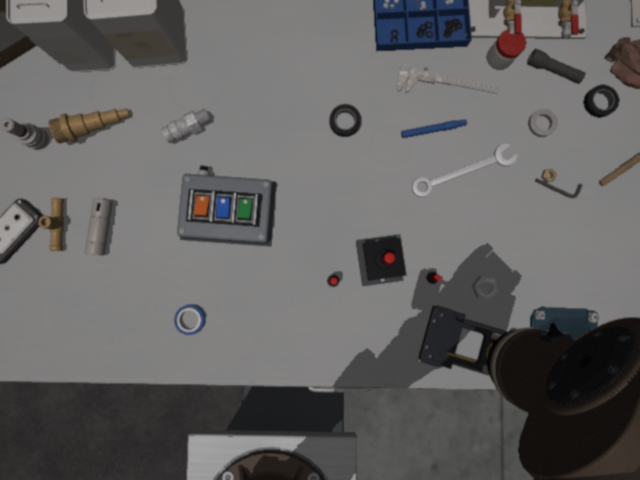

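The stylus is upright in its stand, top view (389,258), height 0.14 m. The orange rocker's height profile matches the green one's (0.052 at the dot, 0.061 at the near end), and the blue rocker hasn't moved. Both look-alikes stand where they were.

```bash
python3 -c "
from h import *
print(sign_off())"
```

```text
the job is handed in; nothing more can be done
None
```

The orange rocker is switched on and the stylus is back in its stand. I handed the job in at about 14 s of the 46 s limit.

- **Press:** I pressed the white dot with the stylus tip until it stopped solidly, at about 21 N on the wrist.
- **Rockers:** The last depth check puts the orange dot at about 0.052 m, and its height profile matches the green rocker, which was already on. The blue rocker is still off and the green one still on. The fingers stayed about 70 mm or more above the switches.
- **Stylus:** It stands upright, its top at about 0.140 m and within about 1.5 mm of the stand's centre. I released it and moved the gripper clear. The two smaller look-alikes were not touched.
- **Disagreement:** The two cameras disagreed by about 7 mm on where the dot was. I used the top view, and the solid stop and rocker heights fit that choice. The top view was blocked by the arm right after the press, so I confirmed the rockers from above only at the end.

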